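Open the dice canister's push-and-turn cap

TASK

Open the dice canister: pull the blue-headed lock plug up out of its socket and set it down in the green-felt tray, then press the orange cap down against its spring, twist it counter-clockwise (seen from above) while it is down, and lift it off. Finish while still gripping the cap, held still and level about 8 cm straight above where it sat. Leave the rook, the buzzer (do not press it) and the pine box where they are.

Things in the scene. Friction and masses are not known exactly. Their poses are not given: they have to be found in the camera images.
- canister: clear plastic dice canister fixed on a brown base board (160 x 120 x 15 mm, x -62 to +98, y -60 to +60 of its frame); it does not move when pushed. Origin: on the ledge under the canister's axis, z up. Clear body radius 40 from z 15 to 95; neck radius 18 (white claws to radius 23) up to z 116.5, hidden under the cap.
- socket (a point): mouth of the plug socket, on the canister's body at x 58, y 13, z 95 of its frame: round hole 13.5 mm wide, 18 mm deep, in the top of a grey post 28 x 28 mm; a small steel detent housing on the post's +x side reaches to x 82
- cap: orange push-and-turn cap, loose, 60 g, diameter 56, height 44. Origin: centre of its underside, z up. Locked, it sits 103 mm above the canister's origin, its x axis along the canister's. Solid round grip from z 20 to 44, hollow skirt below. Held by inner lugs: press down over 4 mm, turn counter-clockwise from above, down for the first 45 degrees; at 45 to 75 it lifts straight off; stop at about 80.
- cap_grip (a point): point on the cap's axis 32 mm above the cap's origin, mid-height of the round 56 mm grip
- cap_tab (a point): outer end of the cap's red tab, 67 mm from the cap's axis along its +x; the tab is 11 wide and 6 thick, at the very bottom of the cap (cap z 0 to 6). The lock plug's pin stands beside it, on the counter-clockwise side, and stops the cap from turning.
- plug: lock plug, 50 g, 76 mm tall, upright in the socket: steel pin 12 mm thick, 44 long, square blue head 18 x 18, 32 tall. Origin: foot of the pin (77 mm above the ledge when home), z up through the head, x and y along the head's sides, at first as the canister's. A sprung ball sits in a groove 9 mm above the foot: the straight pull takes about 5 to 15 N; out of the hole after 18 mm.
- plug_head (a point): centre of the plug's blue head, 60 mm above the plug's origin (137 mm above the ledge when home). The cap's side is only 21 mm from the head, towards the canister's axis: grip the head with the fingers closing along the canister's y axis.
- tray: open dark wooden tray with green felt floor, fixed, outside 170 (x) x 150 (y) x 28 mm, walls 6 thick, floor 6 thick. Origin: centre of its underside, z up. The plug may stand or lie in it.
- plunger (a joint): spring plunger that pushes the cap up: 0 with the cap locked (7 N), 0.9 N more per mm pressed, bottom at 0.0065 m (13 N); -0.002 m with the cap off
- rook: bystander: black rook, diameter 42, height 86 mm, loose; origin at the centre of its foot
- buzzer: bystander: steel buzzer, diameter 76, height 42 mm, with a red round press button on top, loose; origin at the centre of its underside
- buzzer_button (a joint): press button of the buzzer, 0 up, 0.005 m fully pressed
- pine_box: bystander: pine box 104 x 154 x 64 mm with a brass toggle latch, loose; origin at the centre of its underside
Not all that is in view belongs to the job. What is meant by the plug is not red, and is the larger of those in its own colour.

How it is judged:
On the way, in this order (a step that is already met when the one before it is completed fails the run):
1. the lock plug is pulled clear of its socket while the cap is still locked (z of plug in the frame of canister above 0.096 m and angle between the x axis of cap and the x axis of canister, either way round below 0.15 rad and z of cap in the frame of canister below 0.106 m), for 0.1 s.
2. the plug rests in the tray, let go (x of plug_head in the frame of tray between -0.085 and 0.085 m and y of plug_head in the frame of tray between -0.075 and 0.075 m and z of plug_head in the frame of tray below 0.073 m and contact force between the fingers and plug below 0.1 N), for 0.2 s.
3. the cap is pressed down, not yet turned (value of joint plunger above 0.003 m and angle between the x axis of cap and the x axis of canister, either way round below 0.25 rad), for 0.05 s.
4. the cap is twisted at least 35 degrees on its neck (angle between the x axis of cap and the x axis of canister, either way round above 0.61 rad and z of cap in the frame of canister below 0.11 m and horizontal distance between cap and canister below 0.008 m), for 0.05 s.
At the end, for the whole second after the job is handed in: The cap is held still in the fingers, 40 to 140 mm above its locked height, within 35 mm of the canister's axis, tilted under 0.3 rad, clear of the canister; the plug rests in the tray, standing or lying, its head's centre within the outline and under 73 mm above the tray's underside (z of cap in the frame of canister between 0.143 and 0.243 m and horizontal distance between cap and canister below 0.035 m and angle between cap's own z axis and vertical below 0.3 rad and contact force between the fingers and cap above 2 N and contact force between cap and canister below 0.1 N and linear speed of each of cap, plug below 0.03 m/s and x of plug_head in the frame of tray between -0.085 and 0.085 m and y of plug_head in the frame of tray between -0.075 and 0.075 m and z of plug_head in the frame of tray below 0.073 m); the arm keeps its last pose, push and grip.
It fails at once if the rook is shoved or tipped (distance of rook from where it was at the start of the episode above 0.02 m or angle between rook's own z axis and vertical above 0.3 rad).
It fails at once if the buzzer is shoved or pressed (distance of buzzer from where it was at the start of the episode above 0.02 m or value of joint buzzer_button above 0.002 m).
It fails at once if the pine box is shoved (distance of pine_box from where it was at the start of the episode above 0.02 m).
It also fails if it takes over 58 s, if anything falls off the work surface, if the arm or the gripper's body presses on something with over 40 N, if the wrist force passes 120 N, or if a joint passes its speed limit or range.

ROBOT

A 7-joint arm with a two-finger parallel gripper is mounted at the origin on the work surface. World frame = base frame: x ahead of the robot, y to its left, z up, the work surface at z = 0. Lengths are in m, angles in rad, forces in N, time in s.
With the tool pointing down it reaches from about 0.35 to 0.775 m from the base axis. Payload 3.1 kg.
Tool frame: the origin (TCP) lies on the front face of the gripper's body, between the roots of the fingers; the fingertips stand 73 mm ahead of it and the grasp point (between the pads) lies 54 mm ahead of it (ctrl.tip_extent is the distance from the TCP to the fingertips, in m); z points along the fingers, y is the direction in which the jaws open and shut (so a half turn about z gives the same grasp; the last joint's range is limited). The gripper opens to 85 mm and grips with 20 to 120 N. Pads are 22 mm wide; open, the fingers measure 114 mm over their backs; the gripper's body (76 mm by 85 mm) begins 54 mm behind the grasp point. The pads swing forward as they close: fully open they stand 13 mm farther back than shut.
Start: joints at [1.195, 0.311, 0.014, 1.512, -0.004, 1.319, -0.027], TCP at [0.18, -0.52, 0.304] pointing down, gripper open.
Joint ranges: [-2.7, 2.7], [-0.3, 1.91], [-1.27, 1.3], [0.12, 2.57], [-1.44, 4.58], [0.2, 2.03], [-3.05, 3.05]. Speed limits (rad/s): [2.79, 2.79, 3.14, 3.14, 3.14, 3.14, 3.14].

INTERFACE

Orientations are given as a 3x3 rotation matrix whose columns are the frame's x, y, z axes.
In Python, from plant import read_state, viewer, finish_job, nets, ctrl gives the robot as it stands. The module is installed in compiled form; this text tells all that it offers.
- The arm moves only by the shell command python3 -m jog 'ROWS' [OPENING] [FORCE]. ROWS is JSON, a list of rows, each a list of 4 numbers: the shift along the tool's x, y, z in cm, then the turn about the tool's z in rad. In form: [[dx, dy, dz, yaw], ...]. A call has 1 to 12 rows; each row is the pose to reach, as a shift and turn from the pose measured when the call began, along the tool's axes at that moment; what a row does not reach only later rows make up. A row lasts 1/8 s, in which the tool goes at most 62.5 mm and 10.7 degrees, less where a joint would pass 70% of its speed; a pose out of reach is approached as far as the arm can. A call with a gripper value outside its range is refused whole. OPENING is the finger opening in cm, from 0 to 8.54, set as the call begins (- or left out, the last holds). The fingers move at their own pace and stop on an object; FORCE is the grip in N (left out, the last holds). Time passes only in rows, so rows that repeat a pose let the fingers close. It gives the time, the measured TCP pose, the force and the opening at its end, in the units of the state.
- read_state(): the state, without advancing time (a new reading comes with each control period).
- viewer.get_image(name): name is "scene" or "top"; returns (picture, depth): 480x640x3 uint8, red, green, blue; 480x640 float32, m along the optical axis (not along the pixel's ray), 0 where there is no reading.
- viewer.camera_info(name): a dict with "camera_matrix" (3x3 intrinsics, pixels), "cam_to_world" (4x4, takes a point from camera to world coordinates). Camera axes: x right, y up, looking along -z (the intrinsics and any distortion apply to the point x, -y, -z); pixel columns grow to the right and rows downward; lengths in m; the calibration is good to about 2 mm. A picture is of the moment at which its call begins. camera_info takes no time and is no camera call.
- finish_job(): hands the job in, once; it reports no verdict.
Trained networks look in the newest picture that a camera, given by its name, has taken for a name from the list of things; names that differ only in an ending like _2 or _b are one class to them, and where a whole thing is asked for, a point or a joint stands for the part that bears it (a point fixed in the world has none). Each returns a list of dicts, best first, with "confidence" (0 to 1); they miss things now and then, are a little off and sometimes report something else, mostly with a low value. They report only what shows in the picture. A call takes as long as a camera call. They do not tell look-alikes from the thing itself.
- nets.regions_of(camera, query): "region" (480x640 bool, what is visible of it) and "at" ([column, row] in pixels, amid what is visible of it).
The state is a dict: "t": time; "joint_pos": joint angles; "dq": joint speeds; "tau": joint torques, N m; "ee_pos": TCP position; "ee_rot": TCP orientation; "contact_force": force on the tool from outside, world axes, zero at the start; "moment": the same for the moment, N m; "gripper_width": finger opening in m.
Only numpy, scipy, OpenCV 4.12 (cv2) and the standard library are available. Lean on these libraries where they do the work, as an engineer would, in place of code of your own. Each camera call takes 0.05 s, during which the arm holds its last target.

## Working session

There is one attempt and no reset: what is moved stays moved. The work goes in short steps, Python scripts to look and compute and a shell command to move; the robot and the scene stay as the last step left them, time stands still between calls to the robot, and variables do not carry over. Pictures are saved under pics/ and viewed, and the job is handed in when it is done.

```bash
mkdir -p pics
cat > h.py <<'E'
import numpy as np, cv2
from plant import read_state, viewer, finish_job, nets, ctrl
def snap(cam,name):
    im,d=viewer.get_image(cam); cv2.imwrite(f'pics/{name}.png',im[:,:,::-1]); np.savez(f'pics/{name}.npz',im=im,d=d); return im,d
def cloud(cam,d):
    ci=viewer.camera_info(cam); K=np.array(ci['camera_matrix']); T=np.array(ci['cam_to_world'])
    v,u=np.mgrid[:480,:640]
    x=(u-K[0,2])/K[0,0]*d; y=(v-K[1,2])/K[1,1]*d
    P=np.stack([x,-y,-d,np.ones_like(d)],-1)
    return (P@T.T)[...,:3]
E
python3 - <<'E'
from h import *
for c in ('scene','top'):
    im,d=snap(c,c+'0'); ci=viewer.camera_info(c); print(c,{k:(np.round(v,3).tolist() if not isinstance(v,str) else v) for k,v in ci.items()})
s=read_state(); print(s['t'],s['ee_pos'],np.round(s['ee_rot'],3),s['gripper_width'],ctrl.tip_extent)
E
```

```text
scene {'camera_matrix': [[535.549, 0.0, 321.563], [0.0, 535.549, 243.716], [0.0, 0.0, 1.0]], 'cam_to_world': [[0.796, -0.365, 0.483, 1.061], [0.605, 0.467, -0.645, -0.629], [0.01, 0.805, 0.593, 0.641], [0.0, 0.0, 0.0, 1.0]]}
top {'camera_matrix': [[601.077, 0.0, 325.729], [0.0, 601.077, 239.618], [0.0, 0.0, 1.0]], 'cam_to_world': [[-0.029, 0.995, -0.097, 0.485], [-1.0, -0.03, -0.005, -0.052], [-0.008, 0.097, 0.995, 1.285], [0.0, 0.0, 0.0, 1.0]]}
0.1 [ 0.18005662 -0.51916417  0.30293301] [[ 0.945  0.328 -0.001]
 [ 0.328 -0.945  0.002]
 [-0.    -0.002 -1.   ]] 0.08538812743928767 0.0726
```

View pics/scene0.png

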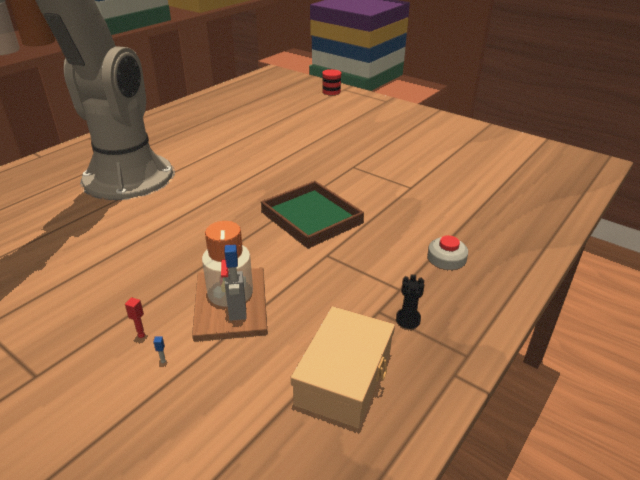

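View pics/top0.png

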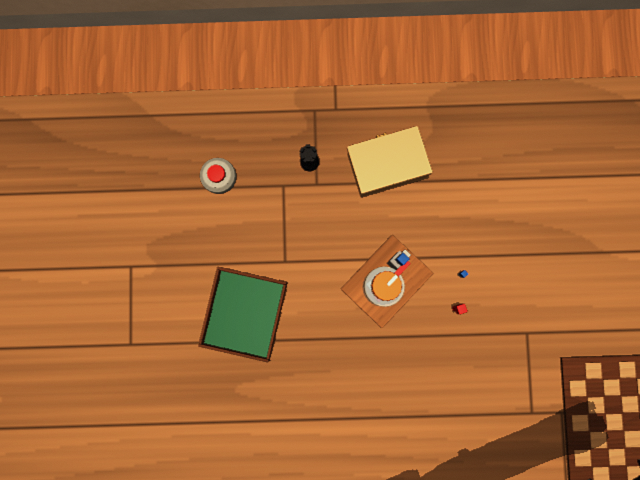

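The scene picture shows three plug-like things: a red one standing at (135,310), a small blue one at (159,345), and a large blue-headed one in the socket at (232,257). The one in the socket fits, being blue and the larger of the two blue ones. I'll check it in a crop and measure.

Run:
```python
from h import *
a=np.load('pics/top0.npz'); im,d=a['im'],a['d']
b=np.load('pics/scene0.npz')
c1=cv2.resize(b['im'][210:370,110:280],None,fx=2.3,fy=2.3*1.0,interpolation=cv2.INTER_CUBIC)
c2=cv2.resize(im[225:335,330:480],None,fx=2.6,fy=2.6,interpolation=cv2.INTER_CUBIC)
H=max(c1.shape[0],c2.shape[0]); z=np.zeros((H,c1.shape[1]+c2.shape[1],3),np.uint8); z[:c1.shape[0],:c1.shape[1]]=c1; z[:c2.shape[0],c1.shape[1]:]=c2
cv2.imwrite('pics/crop0.png',z[:,:,::-1]); print(z.shape)
for cam,q in (('top',a),('scene',b)):
    im,d=q['im'].astype(int),q['d']; P=cloud(cam,d)
    r,g,bl=im[...,0],im[...,1],im[...,2]
    v,u=np.mgrid[:480,:640]
    def rep(n,m):
        m=m&(d>0)
        if m.sum()==0: print(n,0);return
        p=P[m]; print(cam,n,m.sum(),'px',u[m].mean().round(1),v[m].mean().round(1),'med',np.median(p,0).round(4),'min',p.min(0).round(3),'max',p.max(0).round(3))
    X,Y,Z=P[...,0],P[...,1],P[...,2]
    blue=(bl>r+40)&(bl>g+30)&(X<0.9)
    rep('blue hi',blue&(Z>.1)); rep('blue low',blue&(Z<.1))
    box=(abs(u-385)<60)&(abs(v-285)<60) if cam=='top' else (abs(u-225)<45)&(abs(v-270)<70)
    org=(r>180)&(g>70)&(g<150)&(bl<80)
    rep('cap top',box&(Z>.155)&~blue)
    rep('board',box&(Z>.009)&(Z<.02))
    if cam=='top':
        m=box&(Z>.009)&(Z<.022)&(d>0); pts=P[m][:,:2].astype(np.float32)
        rect=cv2.minAreaRect(pts); print(rect); print(cv2.boxPoints(rect).round(4).tolist())
        m=(abs(u-243)<60)&(abs(v-313)<60)&(Z>.003)&(Z<.04); pts=P[m][:,:2].astype(np.float32)
        rect=cv2.minAreaRect(pts);print('tray',rect,cv2.boxPoints(rect).round(4).tolist())
        m=(abs(u-243)<30)&(abs(v-313)<30); print('tray floor z',np.median(Z[m]), 'table z',np.median(Z[(u>120)&(u<180)&(v>290)&(v<330)]))
```

```text
(368, 781, 3)
top blue hi 84 px 402.5 258.5 med [ 0.5552 -0.19    0.1531] min [ 0.545 -0.201  0.148] max [ 0.566 -0.179  0.157]
top blue low 31 px 463.9 273.3 med [ 0.5278 -0.3259  0.0517] min [ 0.522 -0.333  0.048] max [ 0.534 -0.32   0.056]
top cap top 1 px 407.0 256.0 med [ 0.5595 -0.1982  0.1556] min [ 0.559 -0.198  0.156] max [ 0.559 -0.198  0.156]
top board 2536 px 386.3 280.7 med [ 0.52   -0.1689  0.0151] min [ 0.388 -0.268  0.009] max [ 0.614 -0.054  0.02 ]
((0.4786370098590851, -0.1677420735359192), (0.17200995981693268, 0.22073745727539062), 44.79146957397461)
[[0.33980000019073486, -0.15000000596046448], [0.49540001153945923, -0.3066999912261963], [0.6173999905586243, -0.18549999594688416], [0.461899995803833, -0.02879999950528145]]
tray ((0.4601830840110779, 0.13562077283859253), (0.2534295916557312, 0.24864841997623444), 88.37020111083984) [[0.33230000734329224, 0.012500000186264515], [0.5809000134468079, 0.005400000140070915], [0.588100016117096, 0.25870001316070557], [0.3395000100135803, 0.26579999923706055]]
tray floor z 0.0069510634503193724 table z 0.00011715208384499576
scene blue hi 91 px 230.0 248.8 med [ 0.5621 -0.1937  0.1524] min [ 0.551 -0.204  0.143] max [ 0.571 -0.183  0.154]
scene blue low 43 px 157.6 339.4 med [ 0.5331 -0.3287  0.0504] min [ 0.528 -0.334  0.048] max [ 0.539 -0.322  0.052]
cap top 0
scene board 2843 px 229.9 309.1 med [ 0.5456 -0.2006  0.0147] min [ 0.364 -0.27   0.009] max [0.621 0.1   0.02 ]
```

View pics/crop0.png

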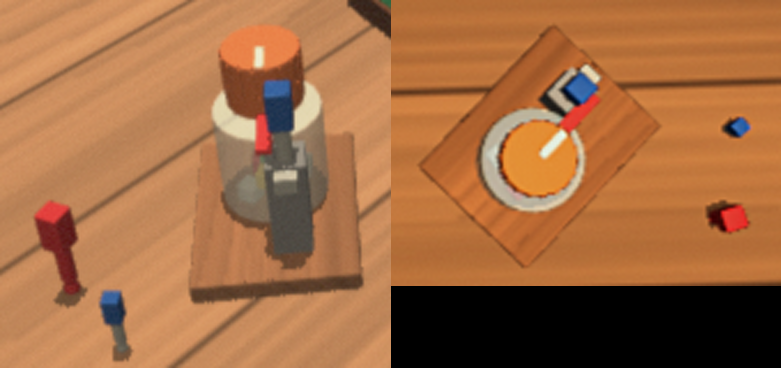

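The crop confirms it: the large blue head stands in the grey post's socket (top image ≈ (402,258)), next to the red tab. Next I'll measure the frame poses more precisely.

```bash
cat >> h.py <<'E'
def atz(cam,uv,z):
    ci=viewer.camera_info(cam); K=np.array(ci['camera_matrix']); T=np.array(ci['cam_to_world'])
    uv=np.atleast_2d(uv).astype(float)
    D=np.c_[(uv[:,0]-K[0,2])/K[0,0],-(uv[:,1]-K[1,2])/K[1,1],-np.ones(len(uv))]@T[:3,:3].T
    return (T[:3,3]+D*((z-T[2,3])/D[:,2])[:,None])
E
python3 - <<'E'
from h import *
c=atz('top',[[392.3,235],[341.2,288.5],[382.3,327.7],[433.5,273.5]],.015)[:,:2]
# frame corners: +x-y? order top,left,bottom,right
print(c.round(4)); 
loc=np.array([[98,60],[-62,60],[-62,-60],[98,-60]])/1000
# rigid fit
ml,mc=loc.mean(0),c.mean(0); A=(loc-ml); B=(c-mc)
th=np.arctan2((A[:,0]*B[:,1]-A[:,1]*B[:,0]).sum(),(A*B).sum()); R=np.array([[np.cos(th),-np.sin(th)],[np.sin(th),np.cos(th)]])
o=mc-R@ml; print('canister',o,np.degrees(th),'res mm',((loc@R.T+o-c)*1000).round(1).tolist())
print('pred head',R@[.058,.013]+o)
for cam in ('top','scene'):
    q=np.load(f'pics/{cam}0.npz'); im,d=q['im'].astype(int),q['d']; P=cloud(cam,d)
    r,g,bl=im[...,0],im[...,1],im[...,2]; v,u=np.mgrid[:480,:640]
    box=(abs(u-385)<40)&(abs(v-285)<40) if cam=='top' else (abs(u-225)<30)&(abs(v-240)<30)
    m=box&(r>180)&(g>90)&(g<175)&(bl<90)&(P[...,2]>.13)
    ct=cv2.findContours(m.astype(np.uint8),cv2.RETR_EXTERNAL,cv2.CHAIN_APPROX_NONE)[0]; ct=max(ct,key=cv2.contourArea)
    w=atz(cam,ct[:,0,:],.147)[:,:2].astype(np.float32)
    print(cam,'captop n',m.sum(),'z',np.median(P[m][:,2]),cv2.minEnclosingCircle(w),cv2.fitEllipse(w))
    bm=(bl>r+40)&(bl>g+30)&box|((bl>r+40)&(bl>g+30)&(abs(u-402)<20)&(abs(v-258)<20) if cam=='top' else (bl>r+40)&(abs(u-232)<15)&(abs(v-256)<20))
    ct=max(cv2.findContours(bm.astype(np.uint8),cv2.RETR_EXTERNAL,cv2.CHAIN_APPROX_NONE)[0],key=cv2.contourArea)
    if cam=='top': print('head',cv2.minAreaRect(atz(cam,ct[:,0,:],.153)[:,:2].astype(np.float32)))
    rd=(r>170)&(g<70)&(bl<70)&(abs(u-400)<25)&(abs(v-270)<25) if cam=='top' else (r>170)&(g<70)&(bl<70)&(abs(u-225)<10)&(abs(v-268)<15)
    if rd.any(): print('tab',rd.sum(),np.median(P[rd],0),P[rd].min(0).round(3),P[rd].max(0).round(3))
# tray by green
q=np.load('pics/top0.npz'); im=q['im'].astype(int)
m=(im[...,1]>im[...,0]+25)&(im[...,1]>im[...,2]+10); ct=max(cv2.findContours(m.astype(np.uint8),cv2.RETR_EXTERNAL,cv2.CHAIN_APPROX_NONE)[0],key=cv2.contourArea)
print('felt',cv2.minAreaRect(atz('top',ct[:,0,:],.006)[:,:2].astype(np.float32)))
E
```

```text
[[ 0.6143 -0.1871]
 [ 0.5043 -0.075 ]
 [ 0.4201 -0.1584]
 [ 0.5301 -0.2706]]
canister [ 0.50456493 -0.15994186] -45.453821012159935 res mm [[1.8, -0.6], [-0.5, 1.4], [-1.8, 0.5], [0.5, -1.3]]
pred head [ 0.55451591 -0.19215832]
top captop n 614 z 0.14704339995032367 ((0.5054458975791931, -0.15842758119106293), 0.02808598056435585) ((0.5051319599151611, -0.15805771946907043), (0.05043886601924896, 0.05353863909840584), 131.19326782226562)
head ((0.5551840662956238, -0.18985138833522797), (0.01591193489730358, 0.01612497866153717), 42.99584197998047)
tab 76 [ 0.53833847 -0.19157122  0.10904923] [ 0.526 -0.207  0.105] [ 0.551 -0.179  0.114]
scene captop n 492 z 0.14697672393051522 ((0.510871171951294, -0.1610047072172165), 0.028633086010813713) ((0.5103704929351807, -0.15979546308517456), (0.05134197697043419, 0.05470679700374603), 133.96759033203125)
tab 34 [ 0.54941021 -0.19644623  0.10849816] [ 0.53  -0.209  0.106] [ 0.559 -0.183  0.111]
felt ((0.4582151472568512, 0.1337137371301651), (0.13525284826755524, 0.15589900314807892), 75.65518951416016)
```

```bash
cat >> h.py <<'E'
CAN=np.array([.5075,-.159]); TH=np.radians(-45.4)
def cw(x,y): 
    c,s=np.cos(TH),np.sin(TH); return CAN+np.array([c*x-s*y,s*x+c*y])
def go(p,yaw_y_deg=None):
    "print tool shift (cm) & turn to bring TCP to p with tool y axis at yaw deg"
    s=read_state(); R=np.array(s['ee_rot']); d=R.T@(np.array(p)-s['ee_pos'])*100
    y=np.degrees(np.arctan2(R[1,1],R[0,1])); t=0
    if yaw_y_deg is not None: t=-np.radians((yaw_y_deg-y+180)%360-180)
    print('shift',d.round(2),'turn',round(t,3),'| now',np.round(s['ee_pos'],4),'y-az',round(y,1),'t',s['t'],'q',np.round(s['joint_pos'],2),'F',np.round(s['contact_force'],1),'w',round(s['gripper_width'],4),'tilt',R[:,2].round(3))
E
python3 - <<'E'
from h import *
h=cw(.058,.013); print(h); go([h[0],h[1],.29],44.6)
E
```

```text
[ 0.55748122 -0.19116952]
shift [ 46.41 -18.62   1.33] turn -2.015 | now [ 0.1801 -0.5192  0.3029] y-az -70.9 t 0.1 q [ 1.2   0.31  0.01  1.51 -0.    1.32 -0.03] F [-0.1  0.3  0.4] w 0.0854 tilt [-0.001  0.002 -1.   ]
```

```bash
python3 -m jog '[[46.4,-18.6,1.3,-2.015],[46.4,-18.6,1.3,-2.015],[46.4,-18.6,1.3,-2.015],[46.4,-18.6,1.3,-2.015],[46.4,-18.6,1.3,-2.015],[46.4,-18.6,1.3,-2.015],[46.4,-18.6,1.3,-2.015],[46.4,-18.6,1.3,-2.015],[46.4,-18.6,1.3,-2.015],[46.4,-18.6,1.3,-2.015],[46.4,-18.6,1.3,-2.015],[46.4,-18.6,1.3,-2.015]]' 8.5 60
python3 - <<'E'
from h import *
h=cw(.058,.013); go([h[0],h[1],.191],44.6)
snap('scene','s1'); snap('top','t1')
a=cv2.imread('pics/s1.png')[150:330,130:340]; b=cv2.imread('pics/t1.png')[200:340,310:490]
a=cv2.resize(a,(420,360));b=cv2.resize(b,(360,280)); z=np.zeros((360,780,3),np.uint8); z[:,:420]=a; z[:280,420:]=b; cv2.imwrite('pics/c1.png',z)
E
```

```text
t: 1.6
ee_pos: [0.5572, -0.1914, 0.2896]
ee_rot: [[-0.701, 0.713, -0.002], [0.713, 0.701, 0.003], [0.003, 0.0, -1.0]]
contact_force: [-0.2, 1.0, 0.3]
gripper_width: 0.0849
shift [-0.04  0.04  9.86] turn -0.002 | now [ 0.5572 -0.1914  0.2896] y-az 44.5 t 1.6 q [ 0.68  0.46 -0.56  1.4   0.24  1.35  0.89] F [-0.2  1.   0.3] w 0.0849 tilt [-0.002  0.003 -1.   ]
```

View pics/c1.png

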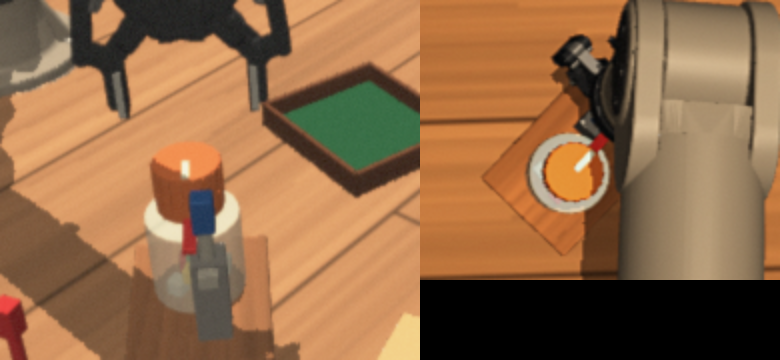

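```bash
python3 -m jog '[[0,0,5,0],[0,0,9.8,0],[0,0,9.8,0],[0,0,9.8,0],[0,0,9.8,0]]' 5
python3 - <<'E'
from h import *
h=cw(.058,.013); go([h[0],h[1],.191],44.6)
snap('scene','s2')
a=cv2.imread('pics/s2.png')[200:310,170:290]
cv2.imwrite('pics/c2.png',cv2.resize(a,None,fx=5,fy=5,interpolation=cv2.INTER_CUBIC))
E
```

```text
t: 2.33
ee_pos: [0.5588, -0.1914, 0.1947]
ee_rot: [[-0.7, 0.714, 0.003], [0.714, 0.7, 0.001], [-0.002, 0.003, -1.0]]
contact_force: [0.1, -0.2, -0.6]
gripper_width: 0.05
shift [ 0.11 -0.08  0.37] turn -0.003 | now [ 0.5588 -0.1914  0.1947] y-az 44.4 t 2.325 q [ 0.67  0.53 -0.54  1.54  0.29  1.15  0.85] F [ 0.1 -0.2 -0.6] w 0.05 tilt [ 0.003  0.001 -1.   ]
```

View pics/c2.png

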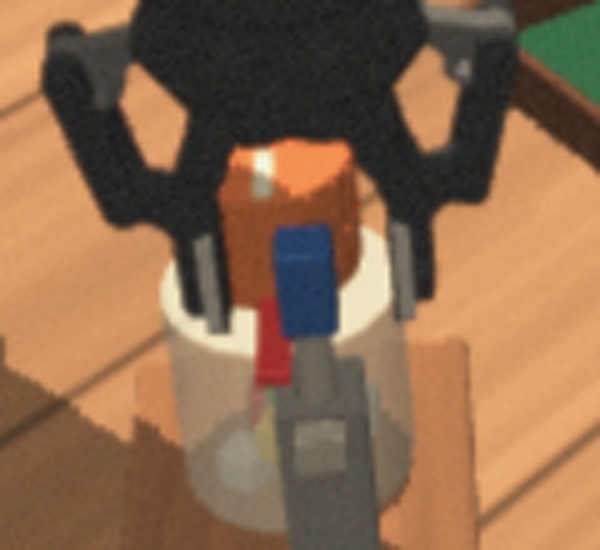

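Pads straddle the head symmetrically (pad faces at crop x 225 and 395, head centre 306) and at the right depth. I'll close and pull up.

```bash
python3 -m jog '[[0,0,0.3,0],[0,0,0.3,0],[0,0,0.3,0],[0,0,0.3,0],[0,0,0.3,0],[0,0,0.3,0]]' 0 60; python3 -m jog '[[0,0,-0.6,0],[0,0,-1.2,0],[0,0,-2,0],[0,0,-3,0],[0,0,-4.5,0],[0,0,-6,0],[0,0,-8,0],[0,0,-8,0],[0,0,-8,0]]'
python3 - <<'E'
from h import *
im,d=snap('scene','s3')
a=im[120:320,130:310,::-1]
cv2.imwrite('pics/c3.png',cv2.resize(a,None,fx=3,fy=3,interpolation=cv2.INTER_CUBIC))
E
```

```text
t: 3.12
ee_pos: [0.559, -0.1916, 0.1922]
ee_rot: [[-0.7, 0.714, 0.004], [0.714, 0.7, 0.0], [-0.003, 0.003, -1.0]]
contact_force: [-1.0, -0.0, 4.8]
gripper_width: 0.0175
t: 4.25
ee_pos: [0.5584, -0.1916, 0.272]
ee_rot: [[-0.7, 0.714, 0.004], [0.714, 0.7, 0.0], [-0.002, 0.003, -1.0]]
contact_force: [0.6, 0.4, -0.6]
gripper_width: 0.0171
```

View pics/c3.png

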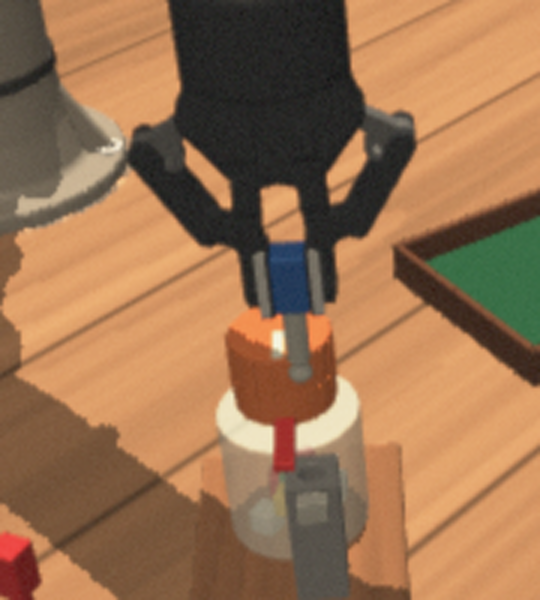

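Plug is out, held upright (foot at crop (300,375)), and the tab is still in its locked place. Now to the tray.

Run:
```python
from h import *
go([.459,.134,.30])
```

```text
shift [30.19 15.71 -2.86] turn 0 | now [ 0.5581 -0.1916  0.2714] y-az 44.4 t 4.3 q [ 0.68  0.47 -0.56  1.43  0.25  1.31  0.88] F [ 1.4 -0.2  0.1] w 0.0174 tilt [ 0.003  0.001 -1.   ]
```

```bash
python3 -m jog '[[0,0,-3,0],[3,1.5,-3,0],[7,3.6,-3,0],[12,6.2,-3,0],[17,8.8,-3,0],[22,11.4,-3,0],[26,13.5,-3,0],[29,15.1,-3,0],[30.2,15.7,-3,0],[30.2,15.7,-3,0],[30.2,15.7,-3,0]]'
python3 - <<'E'
from h import *
go([.459,.134,.123])
E
```

```text
t: 5.68
ee_pos: [0.4596, 0.1319, 0.301]
ee_rot: [[-0.698, 0.717, 0.002], [0.717, 0.698, -0.001], [-0.002, 0.001, -1.0]]
contact_force: [-0.4, -0.2, -1.7]
gripper_width: 0.0175
shift [ 0.23  0.09 17.8 ] turn 0 | now [0.4596 0.1319 0.301 ] y-az 44.2 t 5.675 q [ 0.31  0.23 -0.74  1.68  0.17  1.29  0.3 ] F [-0.4 -0.2 -1.7] w 0.0175 tilt [ 0.002 -0.001 -1.   ]
```

```bash
python3 -m jog '[[0,0,4,0],[0,0,8,0],[0,0,12,0],[0,0,15,0],[0,0,16.5,0],[0,0,17.3,0],[0,0,17.6,0],[0,0,17.7,0],[0,0,17.7,0]]'
python3 - <<'E'
from h import *
go([.459,.134,.123])
im,d=snap('scene','s4')
a=im[80:270,220:400,::-1]
cv2.imwrite('pics/c4.png',cv2.resize(a,None,fx=3,fy=3,interpolation=cv2.INTER_CUBIC))
E
```

```text
t: 6.8
ee_pos: [0.4604, 0.1319, 0.1246]
ee_rot: [[-0.698, 0.716, 0.004], [0.716, 0.698, -0.001], [-0.003, 0.002, -1.0]]
contact_force: [0.0, 0.1, -0.6]
gripper_width: 0.017
shift [0.25 0.04 0.16] turn 0 | now [0.4604 0.1319 0.1246] y-az 44.2 t 6.8 q [ 0.21  0.44 -0.67  1.92  0.35  0.89  0.14] F [ 0.   0.1 -0.6] w 0.017 tilt [ 0.004 -0.001 -1.   ]
```

View pics/c4.png

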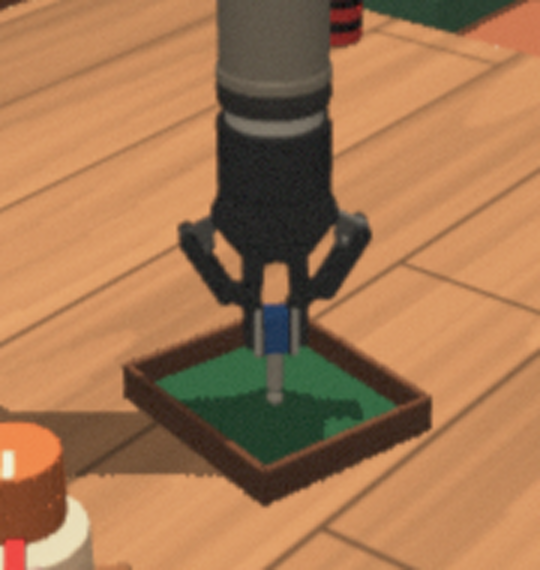

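Plug hangs just over the felt's middle (foot at crop (275,398)). I'll lower the last few mm, then let go.

```bash
python3 -m jog '[[0,0,0.2,0],[0,0,0.3,0],[0,0,0.4,0],[0,0,0.4,0]]'; python3 -m jog '[[0,0,0,0],[0,0,0,0],[0,0,0,0],[0,0,0,0]]' 6; python3 -m jog '[[0,0,-1,0],[0,0,-3,0],[0,0,-7,0],[0,0,-12,0],[0,0,-17,0],[0,0,-18,0],[0,0,-18,0]]'
python3 - <<'E'
from h import *
print(cw(0,0)); go([*cw(0,0),.25],44.6)
im,d=snap('scene','s5')
a=im[80:270,180:400,::-1]
cv2.imwrite('pics/c5.png',cv2.resize(a,None,fx=3,fy=3,interpolation=cv2.INTER_CUBIC))
E
```

```text
t: 7.35
ee_pos: [0.4605, 0.132, 0.1212]
ee_rot: [[-0.698, 0.716, 0.004], [0.716, 0.698, -0.001], [-0.003, 0.002, -1.0]]
contact_force: [-1.6, -0.6, 4.2]
gripper_width: 0.0173
t: 7.85
ee_pos: [0.4604, 0.132, 0.1211]
ee_rot: [[-0.698, 0.716, 0.004], [0.716, 0.698, -0.001], [-0.003, 0.002, -1.0]]
contact_force: [0.8, 0.0, -0.5]
gripper_width: 0.0601
t: 8.72
ee_pos: [0.4599, 0.1322, 0.3016]
ee_rot: [[-0.698, 0.716, 0.005], [0.716, 0.698, -0.001], [-0.004, 0.003, -1.0]]
contact_force: [-0.1, 0.2, -0.9]
gripper_width: 0.0599
[ 0.5075 -0.159 ]
shift [-24.17 -16.92   5.22] turn -0.006 | now [0.4599 0.1322 0.3016] y-az 44.2 t 8.725 q [ 0.31  0.23 -0.75  1.68  0.17  1.29  0.3 ] F [-0.1  0.2 -0.9] w 0.0599 tilt [ 0.005 -0.001 -1.   ]
```

View pics/c5.png

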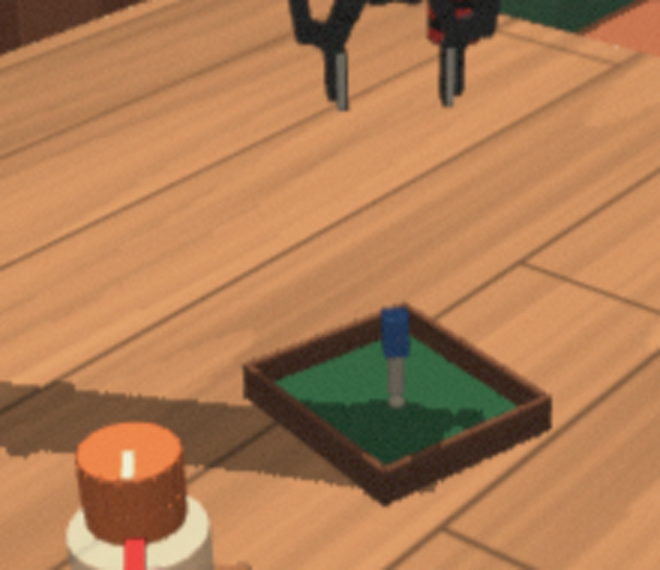

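The plug stands alone in the tray (foot at crop (397,402)), fingers clear. Now over the cap.

```bash
python3 -m jog '[[-3,-2.1,1,0.05],[-8,-5.6,2,0.15],[-13,-9.1,3,0.3],[-18,-12.6,3,0.42],[-22,-15.4,3,0.42],[-24.2,-16.9,3,0.42],[-24.2,-16.9,3,0.42],[-24.2,-16.9,3,0.42],[-24.2,-16.9,3,0.42]]' 8.5 100
python3 - <<'E'
from h import *
go([*cw(0,0),.189],20)
E
```

```text
t: 9.9
ee_pos: [0.5069, -0.1573, 0.2706]
ee_rot: [[-0.348, 0.937, 0.001], [0.937, 0.348, -0.001], [-0.001, 0.001, -1.0]]
contact_force: [0.5, -0.6, 0.1]
gripper_width: 0.0849
shift [-0.17 -0.02  8.16] turn 0.006 | now [ 0.5069 -0.1573  0.2706] y-az 20.4 t 9.9 q [ 0.66  0.34 -0.51  1.61  0.17  1.24  0.48] F [ 0.5 -0.6  0.1] w 0.0849 tilt [ 0.001 -0.001 -1.   ]
```

```bash
python3 -m jog '[[-0.2,0,2,0],[-0.2,0,4.5,0],[-0.2,0,6.5,0],[-0.2,0,7.8,0],[-0.2,0,8.2,0],[-0.2,0,8.2,0],[-0.2,0,8.2,0]]'
python3 - <<'E'
from h import *
go([*cw(0,0),.189],20)
im,d=snap('scene','s6')
a=im[180:300,160:300,::-1]
cv2.imwrite('pics/c6.png',cv2.resize(a,None,fx=5,fy=5,interpolation=cv2.INTER_CUBIC))
im,d=snap('top','t6')
a=im[220:330,320:450,::-1]
cv2.imwrite('pics/d6.png',cv2.resize(a,None,fx=5,fy=5,interpolation=cv2.INTER_CUBIC))
E
```

```text
t: 10.78
ee_pos: [0.5083, -0.1592, 0.1894]
ee_rot: [[-0.348, 0.937, 0.003], [0.937, 0.348, -0.001], [-0.002, 0.003, -1.0]]
contact_force: [0.6, 1.0, 0.4]
gripper_width: 0.085
shift [ 0.05 -0.07  0.04] turn 0.007 | now [ 0.5083 -0.1592  0.1894] y-az 20.4 t 10.775 q [ 0.65  0.41 -0.49  1.71  0.22  1.07  0.44] F [0.6 1.  0.4] w 0.085 tilt [ 0.003 -0.001 -1.   ]
```

View pics/c6.png

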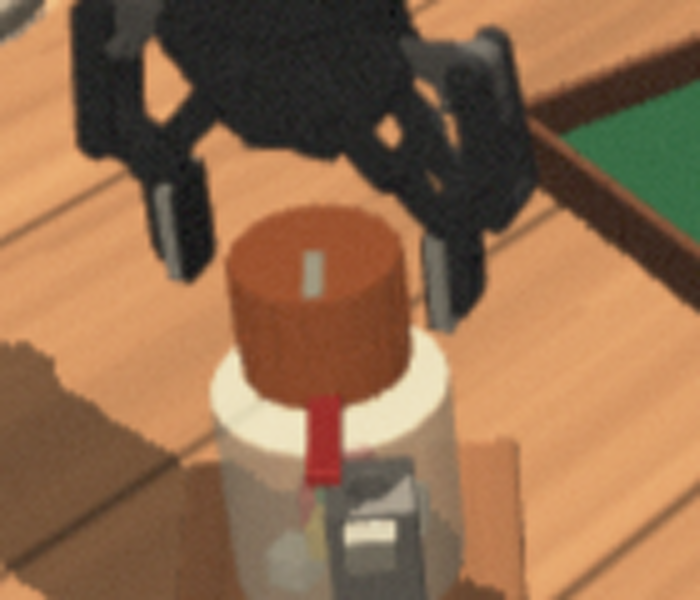

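View pics/d6.png

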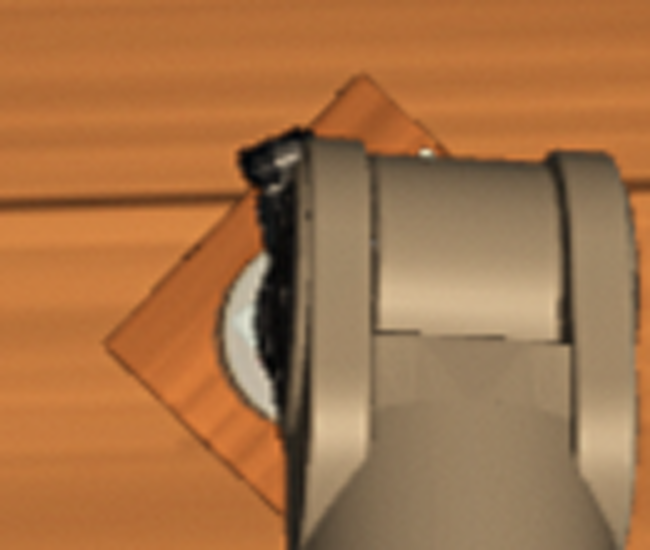

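The pads sit symmetric about the cap: tips at crop (185,278) and (447,327), midpoint (316,302), cap axis at that height ≈ (318,298). Closing.

```bash
python3 -m jog '[[0,0,0,0],[0,0,0,0],[0,0,0,0],[0,0,0,0],[0,0,0,0],[0,0,0,0]]' 4.5 100
python3 - <<'E'
from h import *
go([*cw(0,0),.183],20)
E
```

```text
t: 11.62
ee_pos: [0.5082, -0.1595, 0.1903]
ee_rot: [[-0.348, 0.938, 0.003], [0.938, 0.348, -0.002], [-0.003, 0.002, -1.0]]
contact_force: [-1.6, 0.7, 5.4]
gripper_width: 0.0536
shift [ 0.07 -0.05  0.73] turn 0.006 | now [ 0.5082 -0.1595  0.1903] y-az 20.4 t 11.625 q [ 0.65  0.41 -0.49  1.71  0.22  1.07  0.44] F [-1.6  0.7  5.4] w 0.0536 tilt [ 0.003 -0.002 -1.   ]
```

```bash
python3 -m jog '[[0,0,0.2,0],[0,0,0.4,0],[0,0,0.55,0],[0,0,0.6,0],[0,0,0.6,0]]'
python3 - <<'E'
from h import *
go([*cw(0,0),.183],20)
E
```

```text
t: 12.25
ee_pos: [0.5082, -0.1594, 0.1861]
ee_rot: [[-0.348, 0.938, 0.003], [0.938, 0.348, -0.003], [-0.004, 0.002, -1.0]]
contact_force: [-3.8, -0.0, 9.4]
gripper_width: 0.0539
shift [ 0.06 -0.05  0.31] turn 0.006 | now [ 0.5082 -0.1594  0.1861] y-az 20.4 t 12.25 q [ 0.65  0.42 -0.49  1.72  0.22  1.06  0.43] F [-3.8 -0.   9.4] w 0.0539 tilt [ 0.003 -0.003 -1.   ]
```

```bash
python3 -m jog '[[0,0,0.3,0],[0,0,0.4,0],[0,0,0.5,0],[0,0,0.5,0]]'
python3 - <<'E'
from h import *
go([*cw(0,0),.183],20)
im,d=snap('scene','s7')
a=im[180:300,160:300,::-1]
cv2.imwrite('pics/c7.png',cv2.resize(a,None,fx=5,fy=5,interpolation=cv2.INTER_CUBIC))
E
```

```text
t: 12.75
ee_pos: [0.5082, -0.1594, 0.1837]
ee_rot: [[-0.348, 0.938, 0.003], [0.938, 0.348, -0.004], [-0.005, 0.002, -1.0]]
contact_force: [-4.3, 0.8, 13.9]
gripper_width: 0.0539
shift [ 0.06 -0.05  0.07] turn 0.006 | now [ 0.5082 -0.1594  0.1837] y-az 20.3 t 12.75 q [ 0.64  0.42 -0.49  1.72  0.23  1.05  0.43] F [-4.3  0.8 13.9] w 0.0539 tilt [ 0.003 -0.004 -1.   ]
```

View pics/c7.png

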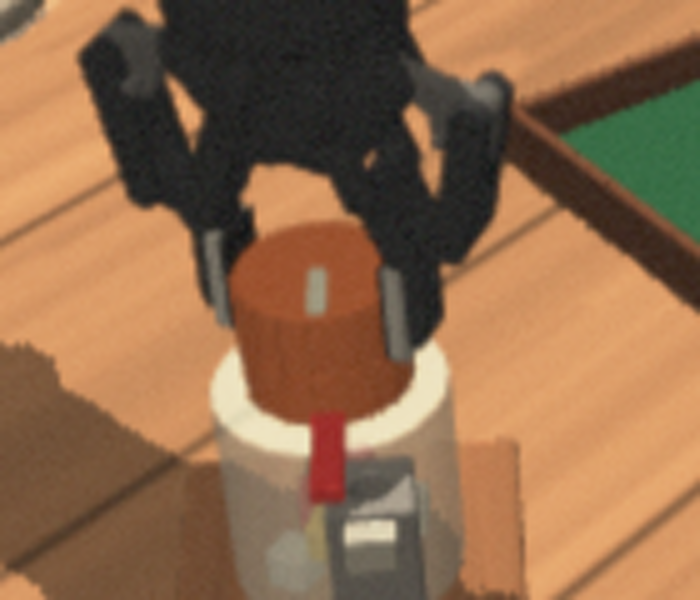

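The cap has moved down about 17 crop px (≈6.5 mm), with 14 N on the wrist, so it is at the bottom. Twisting counter-clockwise.

```bash
python3 -m jog '[[0,0,0.28,-0.12],[0,0,0.28,-0.28],[0,0,0.28,-0.45],[0,0,0.28,-0.62],[0,0,0.28,-0.8],[0,0,0.28,-0.95],[0,0,0.28,-1.05],[0,0,0.28,-1.05],[0,0,0.28,-1.05]]'
python3 - <<'E'
from h import *
go([*cw(0,0),.183],80)
im,d=snap('scene','s8')
a=im[180:300,160:300,::-1]
cv2.imwrite('pics/c8.png',cv2.resize(a,None,fx=5,fy=5,interpolation=cv2.INTER_CUBIC))
E
```

```text
t: 13.92
ee_pos: [0.5087, -0.159, 0.1838]
ee_rot: [[-0.986, 0.165, 0.005], [0.164, 0.986, -0.005], [-0.005, -0.004, -1.0]]
contact_force: [-5.2, 0.9, 15.1]
gripper_width: 0.054
shift [ 0.12 -0.02  0.08] turn 0.009 | now [ 0.5087 -0.159   0.1838] y-az 80.5 t 13.925 q [ 0.8   0.47 -0.72  1.72  0.35  1.08  1.38] F [-5.2  0.9 15.1] w 0.054 tilt [ 0.005 -0.005 -1.   ]
```

View pics/c8.png

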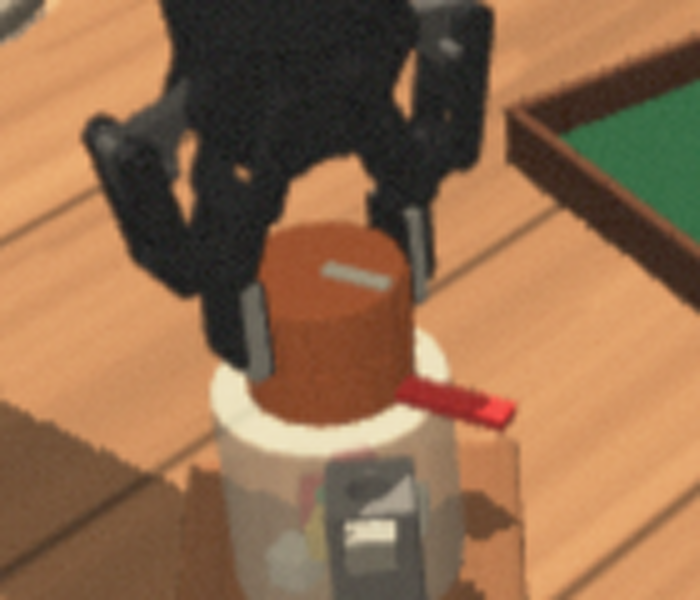

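The tab has swung about 60° with the grip (end now at crop (505,412)), inside the release window. Lifting.

```bash
python3 -m jog '[[0,0,-0.3,0],[0,0,-0.8,0],[0,0,-1.5,0],[0,0,-2.5,0],[0,0,-4,0],[0,0,-5.5,0],[0,0,-7,0],[0,0,-8,0],[0,0,-8.6,0],[0,0,-8.6,0],[0,0,-8.6,0],[0,0,-8.6,0]]'
python3 - <<'E'
from h import *
go([*cw(0,0),.270],80)
im,d=snap('scene','s9')
cv2.imwrite('pics/c9.png',cv2.resize(im[100:310,160:400,::-1],None,fx=2.8,fy=2.8,interpolation=cv2.INTER_CUBIC))
E
```

```text
t: 15.48
ee_pos: [0.5081, -0.1585, 0.2692]
ee_rot: [[-0.986, 0.164, 0.003], [0.164, 0.986, -0.005], [-0.004, -0.004, -1.0]]
contact_force: [0.2, -0.6, -1.1]
gripper_width: 0.0535
shift [ 0.05 -0.06 -0.08] turn 0.009 | now [ 0.5081 -0.1585  0.2692] y-az 80.5 t 15.475 q [ 0.83  0.39 -0.76  1.6   0.28  1.26  1.44] F [ 0.2 -0.6 -1.1] w 0.0535 tilt [ 0.003 -0.005 -1.   ]
```

View pics/c9.png

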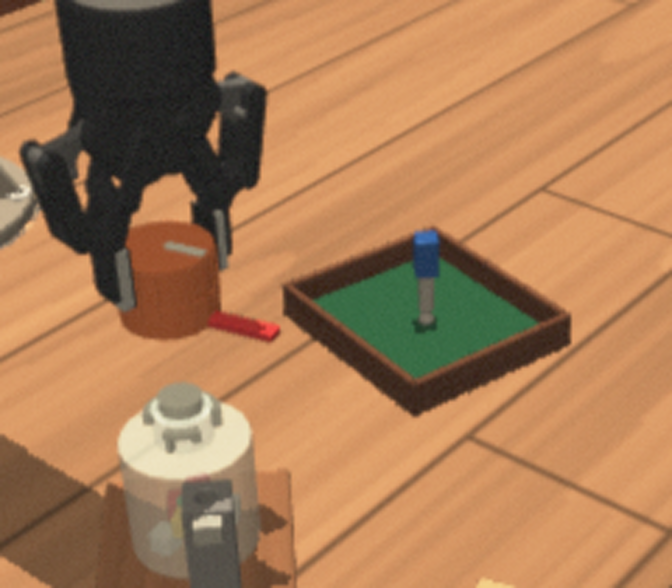

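The cap is off, held level above the bare neck, and the plug stands in the tray. A short settle, a check on the bystanders, then I hand in.

```bash
python3 -m jog '[[0,0,0,0],[0,0,0,0],[0,0,0,0],[0,0,0,0]]'
python3 - <<'E'
from h import *
im,d=snap('scene','s10')
a=np.load('pics/scene0.npz')['im'].astype(int); df=abs(a-im).max(-1)
for n,(u0,u1,v0,v1) in dict(rook=(392,430,272,330),buzzer=(425,472,233,272),box=(292,396,310,422)).items(): print(n,(df[v0:v1,u0:u1]>60).sum())
s=read_state(); print(s['t'],np.abs(s['dq']).max(),s['gripper_width'],s['ee_pos'])
print(finish_job())
E
```

```text
t: 16.02
ee_pos: [0.5081, -0.1585, 0.2694]
ee_rot: [[-0.986, 0.164, 0.004], [0.164, 0.986, -0.005], [-0.004, -0.004, -1.0]]
contact_force: [-0.2, -0.4, 0.0]
gripper_width: 0.0535
rook 0
buzzer 0
box 0
16.075 0.0029441667518937792 0.05392932261480024 [ 0.50811527 -0.15851722  0.26933845]
the job is handed in; nothing more can be done
None
```

The canister is open and I handed the job in at 16.1 s; the system gave no verdict.

- **What I did:** I pulled the large blue-headed plug from its socket and stood it upright in the middle of the green-felt tray. I then pressed the cap to about 6.5 mm (14 N on the wrist), twisted it about 60° counter-clockwise while it was down, and lifted it off.
- **Final hold:** The cap is gripped about 79 mm above its locked height. The gripper is within about 1 mm of the canister axis by my measurement, tilted under 0.01 rad, and almost still (joint speeds at most 0.003 rad/s).
- **Last checks:** The last pictures show the plug still standing in the tray. The image areas around the rook, buzzer and pine box were unchanged from the start.
- **Disagreement:** The two cameras placed the canister about 5 mm apart in x. I used a position between the two, and close-up pictures of the fingers before each grasp agreed with it to about 1 mm.
- **Not measured directly:** The fingers closed to 53.5–54 mm on the 56 mm cap. The twist angle comes from the tool's rotation and how the tab looked in the picture.

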